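Bundle cut channel: two open-up side by side, one open-down locking them

ROBOT

A 6-joint arm with a two-finger parallel gripper is mounted at the origin on a cart in front of the work surface, level with it; the furniture and walls round the work are solid. World frame = base frame: x ahead of the robot, y to its left, z up, the work surface at z = 0. Lengths are in mm, angles in rad, forces in N, time in s.
With the tool pointing down it reaches from about 300 to 775 mm from the base axis. Payload 14.6 kg.
Tool frame: the origin (TCP) lies at the very end of the fingers, on their centre line; the grasp point (between the pads) lies 19 mm behind it (grip_point_offset is the distance from the TCP to the grasp point, in mm); z points along the fingers, y is the line along which they close (so a half turn about z gives the same grasp; the last joint's range is limited). The gripper opens to 94 mm and grips with 3 to 60 N. Pads are 16 mm wide; open, the fingers measure 119 mm over their backs; the gripper's body (75 mm by 177 mm) begins 78 mm behind the grasp point.
Start: joints at [-1.309, 0.3, 1.521, -0, 1.321, -0.067], TCP at [177.592, -520.529, 178.046] pointing down, gripper open.
Joint ranges: [-3.03, 3.03], [-0.79, 2.21], [0.23, 2.52], [-1.04, 4.18], [0, 3.07], [-2.55, 2.55]. Speed limits (rad/s): [2.22, 2.22, 2.57, 3.14, 3.14, 3.14].

INTERFACE

Orientations are given as [roll, pitch, yaw] about the fixed x, y, z axes, in that order (R = Rz(yaw) Ry(pitch) Rx(roll)).
In Python, from cell import read_state, camera, camera_info, sign_off, grip_point_offset gives the robot as it stands.
- The arm moves only by the shell command python3 -m handwheel 'ROWS' [FORCE]. ROWS is text: rows parted by semicolons, each of 5 numbers parted by spaces: the shift along the world's x, y, z in units of 40 mm (1.0 is 40 mm), then the turn about the world's z in units of 5 degrees (1.0 is 5 degrees), then the closure, from 0 (fully open) to 1 (shut). In form: dx dy dz yaw gripper; .... A call has 1 to 12 rows; each row shifts and turns the commanded pose from where the row before left it; what a row does not reach is not made up. A row lasts 1/12 s, in which the tool goes at most 41.7 mm and 7.16 degrees, less where a joint would pass 70% of its speed; a pose out of reach is approached as far as the arm can. A call is refused whole if a number of a shift passes 1 or a number of a turn 1, either way. A call with a gripper value outside its range is refused whole. The fingers move at their own pace and stop on an object; FORCE is the grip in N (left out, the last holds). Time passes only in rows, so rows that do not move let the fingers close. It gives the time, the measured TCP pose, the force, the opening and the grip force at its end, in the units of the state.
- read_state(): the state, without advancing time (a new reading comes with each control period).
- camera(name): name is "scene" or "top"; returns (picture, depth): 480x640x3 uint8, red, green, blue; 480x640 float32, mm along the optical axis (not along the pixel's ray), 0 where there is no reading.
- camera_info(name): a dict with "intrinsics" (3x3 intrinsics, pixels), "world_from_camera" (4x4, takes a point from camera to world coordinates). Camera axes: x right, y down, z forward; pixel columns grow to the right and rows downward; lengths in mm; the calibration is good to about 2 mm. A picture is of the moment at which its call begins. camera_info takes no time and is no camera call.
- sign_off(): hands the job in; it is judged then, once.
The state is a dict: "clock": time; "joints": joint angles; "qd": joint speeds; "effort": joint torques, N m; "eef_pos": TCP position; "eef_rot": TCP orientation; "wrist_force": force on the tool from outside, world axes, zero at the start; "moment": the same for the moment, N m; "finger_gap": finger opening in mm; "finger_force": force on a finger pad.
Only numpy, scipy, OpenCV 4.12 (cv2) and the standard library are available. Lean on these libraries where they do the work, as an engineer would, in place of code of your own. Each camera call takes 0.05 s, during which the arm holds its last target. There are 200 camera calls.

TASK

Make up the bundle of three cut aluminium channels on the wooden strapping bed. Set the loose open-up channel on the bed flange to flange against the one already standing at the stop (leave that one there), then lower the open-down channel over the joint between them so that one of its flanges goes fully down into each trough, with the ends of all three flush and square. Set the channels down, don't let them drop.

Things in the scene. Friction and masses are not known exactly. Their poses are not given: they have to be found in the camera images.
- bed: strapping bed, fixed on the bench: two wooden bearers 28 mm wide, 200 long (along bed y), 22 high, at bed x -34 and +34 mm, with a steel angle across the -y end as the stop. Origin: centre of the underside, z up. Channels lie across the bearers, their length along bed x: the first against the stop, the next on its +y side
- bed_stop (a point): middle of the stop's face at the height of the bearers' top (bed y = -78 mm); axes as the bed's. The face looks to +y and stands 30 mm above the bearers
- channel_first: plain aluminium channel, loose, 0.26-0.4 kg: 120 mm long (x), 66 wide over the flanges (y), 40 deep (z), walls 8 thick, trough 50 wide, ends open. Stands open-up on the bearers at the stop. Origin: centre of its underside; z up, x along its length and bed x, +y away from the stop. Its neighbour belongs with its centre at y = +66 mm; their joint lies at +33 mm
- channel_up: plain aluminium channel, loose, 0.26-0.4 kg: 120 mm long (x), 66 wide over the flanges (y), 40 deep (z), walls 8 thick, trough 50 wide, ends open. Lies open-up, web on the bench, left of the bed. Origin: centre of its underside, on the bench; z up, x along its length
- channel_down: plain aluminium channel, loose, 0.26-0.4 kg: 120 mm long (x), 66 wide over the flanges (y), 40 deep (z), walls 8 thick, trough 50 wide, ends open. Lies open-down, web on top, left of the bed. Origin: midway between its lower flange edges; z up. When locked these edges rest on the other two webs, 8 mm above the bearers; 25 mm of trough stays free outside each flange if centred on the joint

How it is judged (in metres and radians):
At the end, for the whole second after the job is handed in: First channel open-up within 8 mm of the stop; second level on the bearers beside it, gap under 7 mm; third open-down over the joint, a flange fully down in each trough (within 4 mm) and level; ends flush within 10 mm, parallel within 0.08 rad; all at rest (y of channel_first in the frame of bed between -0.053 and -0.037 m and z of channel_first in the frame of bed between 0.019 and 0.025 m and y of channel_up in the frame of channel_first between 0.061 and 0.073 m and x of channel_up in the frame of channel_first between -0.01 and 0.01 m and z of channel_up in the frame of bed between 0.019 and 0.025 m and angle between the x axis of each of channel_up, channel_down and the x axis of channel_first, either way round below 0.08 rad and angle between each of channel_up, channel_first, channel_down's own z axis and vertical below 0.08 rad and y of channel_down in the frame of channel_first between 0.013 and 0.053 m and x of channel_down in the frame of channel_first between -0.01 and 0.01 m and z of channel_down in the frame of bed between 0.026 and 0.034 m and linear speed of each of channel_first, channel_up, channel_down below 0.02 m/s); the robot touches nothing.
It fails at once if the open-up channel is let fall (more than about 25 mm) (linear speed of channel_up above 0.75 m/s and contact force between the fingers and channel_up below 0.1 N).
It fails at once if the open-down channel is let fall (more than about 25 mm) (linear speed of channel_down above 0.75 m/s and contact force between the fingers and channel_down below 0.1 N).
It also fails if it takes over 59 s, if anything falls off the work surface, if the arm or the gripper's body presses on something with over 40 N, if the wrist force passes 120 N, or if a joint passes its speed limit or range.

## Working session

There is one attempt and no reset: what is moved stays moved. The work goes in short steps, Python scripts to look and compute and a shell command to move; the robot and the scene stay as the last step left them, time stands still between calls to the robot, and variables do not carry over. Pictures are saved under pics/ and viewed, at most 10 in all, crops included, and the job is handed in when it is done.

```bash
mkdir -p pics; ls; python3 - <<'E'
from cell import *
import cv2,numpy as np
print(read_state(), grip_point_offset)
for n in("top","scene"):
    p,d=camera(n);cv2.imwrite(f"pics/{n}0.png",p[:,:,::-1]);np.save(f"{n}0.npy",d)
    print(camera_info(n))
E
```

```text
pics
{'clock': 0.0, 'joints': array([-1.30860551e+00,  3.00460646e-01,  1.52160854e+00, -1.15866090e-05,
        1.32072572e+00, -6.65719029e-02]), 'qd': array([ 1.38298328e-03, -2.76871939e-05,  1.89984862e-03,  1.41585422e-03,
        6.36769909e-04,  1.83190491e-03]), 'effort': array([-3.70064654e-04, -5.31806552e+01, -3.52734375e+01,  7.08445231e-02,
        2.44358007e-02, -4.29990610e-05]), 'eef_pos': array([ 177.50669612, -520.23593458,  177.48048149]), 'eef_rot': array([-3.14039232e+00, -6.87789108e-05,  3.28765548e-01]), 'wrist_force': array([0.35290361, 0.35769501, 0.92950903]), 'moment': array([0.00213333, 0.01175187, 0.02177552]), 'finger_force': 0.0, 'finger_gap': 93.64256524645822} 18.8
{'intrinsics': array([[519.5593022 ,   0.        , 317.10206306],
       [  0.        , 519.5593022 , 239.97612065],
       [  0.        ,   0.        ,   1.        ]]), 'world_from_camera': array([[-1.44921243e-02, -9.96403794e-01,  8.34832729e-02,
         4.85081558e+02],
       [-9.99324594e-01,  1.72530108e-02,  3.24451726e-02,
        -1.47493755e+02],
       [-3.37688309e-02, -8.29566883e-02, -9.95980850e-01,
         9.01216739e+02],
       [ 0.00000000e+00,  0.00000000e+00,  0.00000000e+00,
         1.00000000e+00]])}
{'intrinsics': array([[617.73877288,   0.        , 315.66740266],
       [  0.        , 617.73877288, 237.71350906],
       [  0.        ,   0.        ,   1.        ]]), 'world_from_camera': array([[-8.94855583e-01, -2.79626701e-01,  3.47911474e-01,
         1.06418903e+02],
       [-4.46294594e-01,  5.47613819e-01, -7.07771320e-01,
         7.04184358e+02],
       [ 7.39062829e-03, -7.88624127e-01, -6.14831168e-01,
         7.80784298e+02],
       [ 0.00000000e+00,  0.00000000e+00,  0.00000000e+00,
         1.00000000e+00]])}
```

View pics/top0.png

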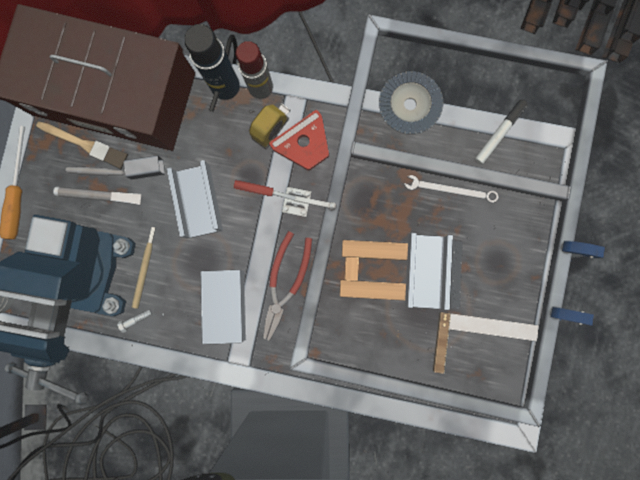

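View pics/scene0.png

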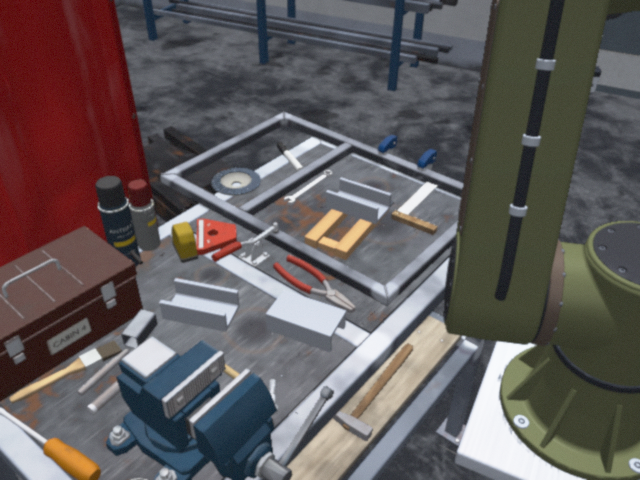

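The top view shows the up channel at about (193,200), the down channel at (222,307), and channel_first at (430,271) with its stop at right. The bearers run left from it, x 342–407. The scene view confirms that up is open-up and down is web-on-top. Next I measure them.

```bash
cat >h.py <<'E'
from cell import *
import cv2,numpy as np
def cloud(d,n="top"):
    ci=camera_info(n);K=ci["intrinsics"];T=ci["world_from_camera"]
    v,u=np.indices(d.shape);P=np.stack([(u-K[0,2])/K[0,0]*d,(v-K[1,2])/K[1,1]*d,d,np.ones_like(d)],-1)
    P=(P@T.T)[...,:3];P[d==0]=np.nan;return P
def comp(P,m,seed):
    n,l,s,c=cv2.connectedComponentsWithStats(m.astype(np.uint8));k=l[seed[1],seed[0]];return l==k
def rect(P,m):
    q=P[m][:,:2].astype(np.float32);r=cv2.minAreaRect(q);(cx,cy),(a,b),t=r
    if a<b:a,b=b,a;t+=90
    t=(t+90)%180-90
    return [round(float(x),1) for x in(cx,cy,a,b,t,np.median(P[m][:,2]))]
E
python3 - <<'E'
from h import *
d=np.load("top0.npy");P=cloud(d);z=P[...,2]
for n,(u,v) in dict(bench=(170,260),barmid=(335,150),barlow=(330,200),strip=(275,160),webup=(193,200),webdown=(222,307),webfirst=(430,271),bearer=(375,250),flfirstL=(413,271),stop=(450,271),toolbox=(120,80),vise=(50,240),bottle=(205,40),red=(310,140),chisel=(145,167),plierr=(300,270),floor=(30,420)).items(): print(n,P[v-1:v+2,u-1:u+2].reshape(-1,3).mean(0).round(0))
pic=cv2.imread("pics/top0.png").astype(int)
grey=(pic.max(2)-pic.min(2)<40)&(pic.max(2)>140)
for n,s,b in(("up",(193,200),(160,155,225,245)),("down",(222,307),(192,262,252,352)),("first",(430,271),(405,228,456,312))):
    x0,y0,x1,y1=b;box=np.zeros_like(z,bool);box[y0:y1,x0:x1]=1
    for lo,hi in((4,60),(30,46),(50,75)):
        m=box&(z>lo)&(z<hi)
        m=cv2.morphologyEx(m.astype(np.uint8),cv2.MORPH_OPEN,np.ones((2,2)))>0
        if m.sum()>30: print(n,lo,hi,m.sum(),rect(P,m))
x0,y0,x1,y1=335,235,408,305
box=np.zeros_like(z,bool);box[y0:y1,x0:x1]=1
wood=box&(pic[...,2]-pic[...,0]>70)
n,l,s,c=cv2.connectedComponentsWithStats(wood.astype(np.uint8));print(s,np.nanpercentile(z[wood],[5,50,95]))
for a,b in((238,262),(280,302)):
    mm=wood.copy();mm[:a]=0;mm[b:]=0;mm&=abs(z-22)<5;print("bearer",rect(P,mm))
np.save("z0.npy",z)
cv2.imwrite("pics/z0.png",cv2.applyColorMap(np.clip(np.nan_to_num(z)*2.5,0,255).astype(np.uint8),cv2.COLORMAP_JET))
E
```

```text
bench [530. 140.  -0.]
barmid [ 719. -152.   -0.]
barlow [ 627. -142.   24.]
strip [704. -46.  -0.]
webup [634.  98.   8.]
webdown [449.  40.  39.]
webfirst [ 503. -306.   29.]
bearer [ 540. -217.   21.]
flfirstL [ 503. -273.   61.]
stop [ 502. -333.   58.]
toolbox [811. 187. 112.]
vise [557. 286. 125.]
bottle [837.  33. 185.]
red [ 736. -109.    9.]
chisel [690. 176.  30.]
plierr [509. -88.  10.]
floor [  70.  819. -745.]
up 4 60 2896 [628.8, 122.0, 171.1, 56.1, 40.6, nan]
up 30 46 801 [631.8, 94.8, 118.5, 75.4, 11.1, 38.1]
down 4 60 3113 [438.5, 32.4, 127.8, 67.2, -13.2, nan]
down 30 46 2923 [438.3, 31.7, 127.8, 68.7, -13.2, nan]
first 4 60 2886 [500.6, -309.3, 121.3, 80.6, -6.2, nan]
first 30 46 297 [503.0, -297.3, 116.9, 59.0, -4.8, nan]
first 50 75 1036 [503.6, -309.7, 128.5, 81.1, -5.9, nan]
[[     0      0    640    480 305020]
 [   343    241     64     18    946]
 [   341    258     64     41   1234]] [13.10240834 21.16849052 23.8504842 ]
bearer [540.8, -215.8, 106.8, 28.8, 88.5, 21.4]
bearer [474.4, -210.7, 106.7, 27.1, 85.9, 21.5]
```

View pics/z0.png

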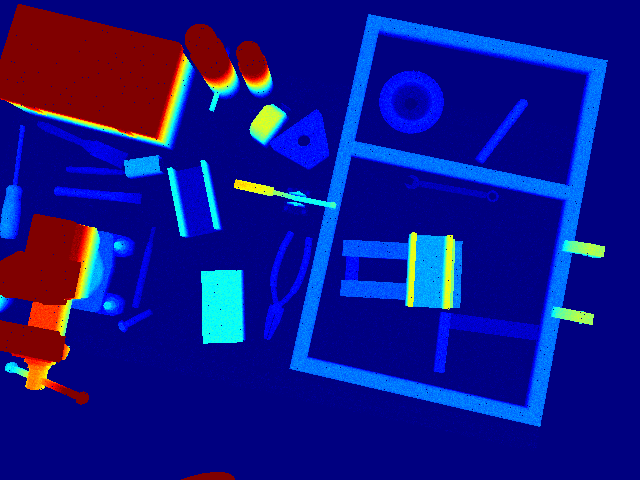

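The height map shows clean flange edges, and the bars are 24 mm high. My rectangles were spoiled by missing depth, so I'll refit with line fits.

```bash
cat >>h.py <<'E'
def topz(n=3):
    d=np.median([camera("top")[1] for _ in range(n)],0);P=cloud(d);return P,P[...,2]
def fl(P,z,b,lo,hi):
    "components in pixel box b at height lo..hi: centre, length, width, angle deg, z"
    x0,y0,x1,y1=b;m=np.zeros(z.shape,np.uint8);m[y0:y1,x0:x1]=((z>lo)&(z<hi))[y0:y1,x0:x1]
    m=cv2.medianBlur(m,3)
    n,l,s,c=cv2.connectedComponentsWithStats(m)
    for k in range(1,n):
        if s[k,4]<60:continue
        q=P[(l==k)&np.isfinite(z)];vx,vy,_,_=cv2.fitLine(q[:,:2].astype(np.float32),cv2.DIST_HUBER,0,.1,.1).ravel()
        if vx<0:vx,vy=-vx,-vy
        R=np.array([[vx,vy],[-vy,vx]]);w=q[:,:2]@R.T;p=np.percentile(w,[.7,99.3],axis=0)
        cc=R.T@p.mean(0);print(s[k,4],"c",cc.round(1),"size",(p[1]-p[0]).round(1),"ang",round(float(np.degrees(np.arctan2(vy,vx))),1),"z",np.median(q[:,2]).round(1))
E
python3 - <<'E'
from h import *
P,z=topz(3)
for n,b,lo,hi in(("up",(163,155,222,240),36,44),("upweb",(163,155,222,240),5,11),("down",(192,262,252,352),36,44),("first",(400,228,465,312),57,66),("firstweb",(400,228,465,312),27,33),("bearers",(336,235,408,305),19,25)):
    print(n);fl(P,z,b,lo,hi)
E
```

```text
up
343 c [639.2  62.6] size [117.4   8.1] ang 11.3 z 39.3
344 c [627.4 119.3] size [116.4   8.3] ang 11.5 z 39.1
upweb
1706 c [632.2  94.3] size [117.7  43.8] ang 11.8 z 7.3
down
2886 c [450.3  41.3] size [117.9  65.5] ang 2.3 z 39.4
first
389 c [ 506.1 -272.1] size [116.3   8.1] ang -4.6 z 61.2
401 c [ 501.4 -329.9] size [116.5   8.2] ang -4.5 z 61.3
firstweb
2009 c [ 503.5 -303.5] size [118.1  45. ] ang -4.5 z 29.6
bearers
1069 c [ 541.7 -216.5] size [108.1  27.4] ang 85.7 z 21.4
1088 c [ 474.1 -211.3] size [107.9  27.5] ang 85.7 z 21.5
```

```bash
python3 -m handwheel '0.3 0.5 0 0 0.57; 0.55 0.8 0 -0.13 0.57; 0.55 0.8 0 -0.13 0.57; 0.55 0.8 0 -0.13 0.57; 0.55 0.8 0 -0.13 0.57; 0.55 0.8 0 -0.13 0.57; 0.55 0.8 0 -0.13 0.57; 0.55 0.8 0 -0.13 0.57; 0.55 0.8 0 -0.13 0.57; 0.55 0.8 0 -0.13 0.57; 0.55 0.8 0 -0.13 0.57; 0.55 0.8 0 -0.13 0.57' 40; python3 -m handwheel '0.55 0.8 0 0 0.57; 0.55 0.8 0 0 0.57; 0.55 0.8 0 0 0.57; 0.55 0.8 0 0 0.57; 0.55 0.8 0 0 0.57; 0.55 0.8 0 0 0.57; 0.55 0.8 0 0 0.57; 0.4 0.5 -0.5 0 0.57; 0.3 0.3 -0.8 0 0.57; 0 0 0 0 0.57; 0 0 0 0 0.57'
```

```text
clock: 1.25
eef_pos: [432.3, -146.7, 178.2]
eef_rot: [3.141, -0.0, 0.203]
wrist_force: [0.3, -0.8, 0.3]
finger_gap: 40.6
finger_force: 0.0
clock: 2.17
eef_pos: [612.8, 107.8, 124.2]
eef_rot: [-3.141, 0.004, 0.205]
wrist_force: [0.5, 0.3, 0.8]
finger_gap: 40.2
finger_force: 0.0
```

```bash
python3 -m handwheel '0.36 0.29 0 0 0.57; 0 0 -0.8 0 0.57; 0 0 -0.5 0 0.57; 0 0 0 0 0.57; 0 0 -0.5 0 0.57; 0 0 -0.5 0 0.57; 0 0 -0.3 0 0.57; 0 0 -0.18 0 0.57; 0 0 0 0 0.57; 0 0 0 0 0.57'; python3 - <<'E'
from h import *
p,d=camera("scene");cv2.imwrite("pics/s1.png",cv2.resize(p[220:420,80:380,::-1],None,fx=2.5,fy=2.5))
E
```

```text
clock: 3.0
eef_pos: [628.6, 118.9, 16.2]
eef_rot: [3.142, -0.001, 0.204]
wrist_force: [-0.3, 0.5, 0.7]
finger_gap: 40.6
finger_force: 0.0
```

View pics/s1.png

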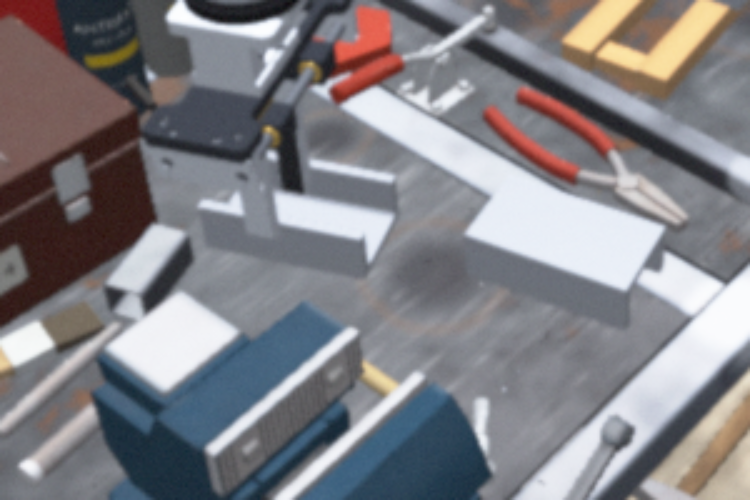

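The crop shows the fingers straddling the near flange at (260,205), so I'll close and lift.

```bash
python3 -m handwheel '0 0 -0.08 0 0.57; 0 0 0 0 1; 0 0 0 0 1; 0 0 0 0 1; 0 0 0 0 1; 0 0 0 0 1; 0 0 0 0 1; 0 0 0 0 1' 50;  python3 -m handwheel '0 0 0.1 0 1; 0 0 0.2 0 1; 0 0 0.3 0 1; 0 0 0.5 0 1; 0 0 0.7 0 1; 0 0 0.6 0 1; 0 0 0.2 0 1; 0 0 0 0 1'
```

```text
clock: 3.72
eef_pos: [628.7, 119.4, 12.8]
eef_rot: [-3.141, -0.002, 0.204]
wrist_force: [-1.0, 2.5, 10.8]
finger_gap: 1.2
finger_force: 5.0
clock: 4.38
eef_pos: [629.0, 119.2, 118.5]
eef_rot: [3.141, -0.004, 0.204]
wrist_force: [0.1, 0.9, -0.4]
finger_gap: 0.5
finger_force: 0.0
```

```bash
python3 - <<'E'
from h import *
p,d=camera("scene");cv2.imwrite("pics/s2.png",cv2.resize(p[180:380,80:380,::-1],None,fx=2.5,fy=2.5))
E
```

```text
(no output)
```

View pics/s2.png

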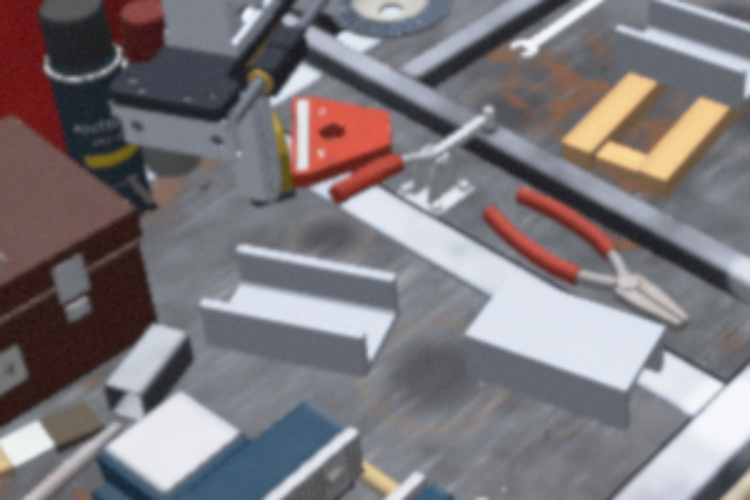

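The fingers are shut and empty, and the channel still stands level. I'll check where it is now and where the fingers really were in the earlier picture.

```bash
python3 - <<'E'
from h import *
ci=camera_info("scene");K=ci["intrinsics"];Ti=np.linalg.inv(ci["world_from_camera"])
def pr(p):
    q=K@(Ti@np.r_[p,1])[:3];return q[:2]/q[2]
t=np.array([628.6,118.9,16.2]);y=.204
for o in(-32,-20,0,20,32):
    q=t+o*np.array([-np.sin(y),np.cos(y),0]);u=pr(q);print(o,q.round(0),((u-[80,220])*2.5).round())
print("flange top ctr",((pr([627.4,119.3,40])-[80,220])*2.5).round(),((pr([639.2,62.6,40])-[80,220])*2.5).round())
P=cloud(camera("scene")[1],"scene");z=P[...,2]
fl(P,z,(150,270,245,335),36,43)
print("top");P,z=topz(3);fl(P,z,(150,150,222,245),34,44)
E
```

```text
-32 [635.  88.  16.] [301. 211.]
-20 [633.  99.  16.] [294. 222.]
0 [629. 119.  16.] [282. 242.]
20 [625. 138.  16.] [270. 262.]
32 [622. 150.  16.] [263. 275.]
flange top ctr [280. 218.] [313. 163.]
302 c [638.   63.2] size [118.7  11. ] ang 11.3 z 40.6
320 c [626.3 119.5] size [117.2  11.2] ang 11.3 z 40.6
top
359 c [638.8  61.2] size [117.5   8.4] ang 11.7 z 39.0
265 c [610.4 114.3] size [83.4  8.5] ang 12.2 z 39.1
```

```bash
python3 - <<'E'
from h import *
s=read_state();print(s["eef_pos"],s["finger_gap"])
ci=camera_info("scene");K=ci["intrinsics"];Ti=np.linalg.inv(ci["world_from_camera"])
q=K@(Ti@np.r_[s["eef_pos"],1])[:3];print("tcp crop px",((q[:2]/q[2]-[80,180])*2.5).round())
p,d=camera("scene");P=cloud(d,"scene")
for x,y in((260,110),(258,150),(260,170),(262,180),(262,188),(264,194),(266,198),(268,201),(270,206)):
    print(x,y,P[180+round(y/2.5),80+round(x/2.5)].round(0))
c=P[np.isfinite(P[...,2])];t=s["eef_pos"]
m=(abs(c[:,0]-t[0])<40)&(abs(c[:,1]-t[1])<50)&(c[:,2]>60)&(c[:,2]<260)
q=c[m];print(m.sum(),np.percentile(q[:,2],[0,1,5]))
l=q[q[:,2]<np.percentile(q[:,2],8)];print(l.mean(0),l.min(0),l.max(0))
E
```

```text
[627.33459292 118.94714889 114.01271359] 0.5009775645704694
tcp crop px [267. 236.]
260 110 [616. 120. 220.]
258 150 [613. 131. 199.]
260 170 [615. 130. 181.]
262 180 [614. 130. 174.]
262 188 [615. 129. 167.]
264 194 [615. 128. 160.]
266 198 [615. 129. 158.]
268 201 [615. 127. 155.]
270 206 [616. 124. 148.]
920 [142.74433407 147.03301556 154.69355167]
[620.03410963 122.17668805 152.70241354] [614.45103577 103.85446514 142.74433407] [632.85490126 132.92772261 157.86238191]
```

The fingertips really sit about 30 mm above the TCP reading, both in the depth image and from touching the flange top. I'll descend about 30 mm deeper than planned.

```bash
python3 -m handwheel '0 0 0 0 0.57; 0 0 0 0 0.57; 0 0 0 0 0.57; 0 0 0 0 0.57; 0 0 -0.8 0 0.57; 0 0 -0.7 0 0.57; 0 0 -0.5 0 0.57; 0 0 -0.5 0 0.57; 0 0 -0.3 0 0.57; 0 0 -0.1 0 0.57; 0 0 0 0 0.57; 0 0 0 0 0.57'; python3 - <<'E'
from h import *
p,d=camera("scene");cv2.imwrite("pics/s3.png",cv2.resize(p[220:370,120:320,::-1],None,fx=3.5,fy=3.5))
s=read_state();print(s["eef_pos"],s["wrist_force"])
P=cloud(d,"scene");c=P[np.isfinite(P[...,2])];t=s["eef_pos"]
m=(abs(c[:,0]-t[0])<14)&(c[:,1]>t[1]+18)&(c[:,1]<t[1]+45)&(c[:,2]<150)&(c[:,2]>5)
print(np.percentile(c[m],[1,3,10,50],axis=0).round())
E
```

```text
clock: 5.68
eef_pos: [628.6, 119.2, 0.7]
eef_rot: [3.142, -0.001, 0.204]
wrist_force: [0.0, -0.2, 0.3]
finger_gap: 40.3
finger_force: 0.0
[628.77227494 119.1699118    1.03934713] [ 0.1588936   0.97703528 -0.0480113 ]
[[615. 147.   6.]
 [616. 148.  37.]
 [617. 148.  42.]
 [623. 150.  57.]]
```

View pics/s3.png

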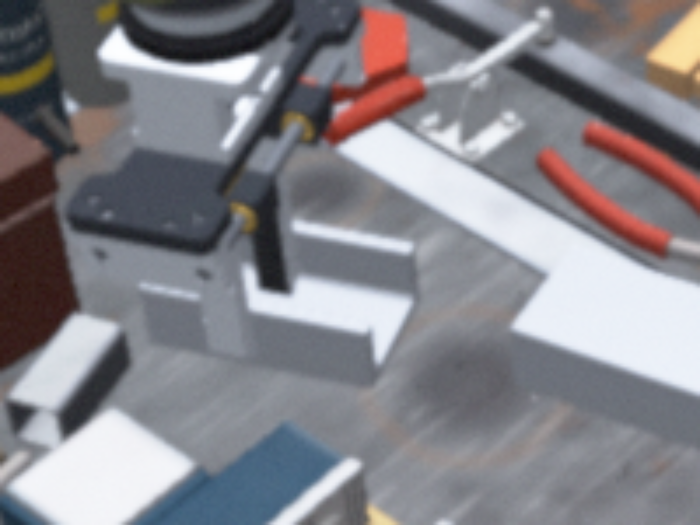

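```bash
python3 - <<'E'
from h import *
p,d=camera("scene");P=cloud(d,"scene")
for u in (180,184,187):
    for v in range(300,326,2): print(u,v,P[v,u].round(0),p[v,u])
print("inner")
for v in range(290,308,2): print(P[v,198].round(0),p[v,198])
E
```

```text
180 300 [584. 191. 137.] [129 135 145]
180 302 [584. 191. 133.] [135 141 150]
180 304 [nan nan nan] [132 139 149]
180 306 [623. 151.  72.] [136 143 152]
180 308 [625. 150.  66.] [134 141 151]
180 310 [624. 152.  64.] [136 140 152]
180 312 [626. 151.  57.] [137 143 151]
180 314 [625. 152.  54.] [133 139 150]
180 316 [627. 152.  48.] [135 142 151]
180 318 [627. 153.  44.] [132 138 146]
180 320 [653. 126.   4.] [119 122 132]
180 322 [652. 128.   0.] [134 139 147]
180 324 [648. 132.   2.] [139 145 150]
184 300 [576. 191. 140.] [126 130 140]
184 302 [578. 190. 134.] [137 143 154]
184 304 [579. 190. 130.] [133 139 148]
184 306 [617. 149.  74.] [134 138 150]
184 308 [618. 149.  68.] [135 140 149]
184 310 [618. 149.  63.] [135 141 152]
184 312 [619. 150.  59.] [139 144 154]
184 314 [620. 148.  53.] [137 143 152]
184 316 [620. 150.  50.] [138 143 153]
184 318 [621. 150.  44.] [137 144 154]
184 320 [621. 150.  40.] [128 134 141]
184 322 [644. 126.   2.] [117 121 128]
184 324 [644. 127.  -1.] [129 131 139]
187 300 [612. 145.  85.] [121 126 135]
187 302 [612. 146.  82.] [133 138 149]
187 304 [612. 147.  78.] [124 128 138]
187 306 [612. 148.  74.] [127 133 142]
187 308 [613. 147.  69.] [131 137 147]
187 310 [613. 148.  66.] [134 139 149]
187 312 [612. 149.  62.] [132 137 146]
187 314 [615. 148.  55.] [138 143 154]
187 316 [612. 151.  54.] [134 140 150]
187 318 [615. 148.  46.] [137 142 152]
187 320 [615. 150.  43.] [134 140 150]
187 322 [638. 125.   4.] [116 122 131]
187 324 [638. 127.   1.] [123 126 134]
inner
[626.  98.  63.] [30 32 36]
[629.  96.  55.] [33 33 37]
[627.  99.  53.] [30 31 37]
[627. 100.  50.] [37 36 38]
[630.  97.  42.] [34 32 37]
[628. 100.  40.] [32 33 34]
[630.  99.  34.] [56 60 67]
[643.  85.  11.] [205 214 227]
[640.  88.  10.] [229 236 244]
```

The tips are at z≈37 for a reading of 1, so the offset is about 35 mm. I'll go down 24 mm more, carefully, then close.

```bash
python3 -m handwheel '0 0 -0.2 0 0.57; 0 0 -0.2 0 0.57; 0 0 -0.1 0 0.57; 0 0 0 0 0.57; 0 0 0 0 0.57'; python3 - <<'E'
from h import *
p,d=camera("scene");P=cloud(d,"scene")
for v in range(312,340,2): print(v,P[v,184].round(0),P[v,187].round(0))
for v in range(296,312,2): print(v,P[v,198].round(0))
E
```

```text
clock: 6.2
eef_pos: [628.1, 119.1, -19.3]
eef_rot: [3.141, -0.0, 0.204]
wrist_force: [-7.4, -0.9, 15.5]
finger_gap: 40.1
finger_force: 8.2
312 [581. 191. 113.] [579. 186. 109.]
314 [581. 191. 109.] [614. 148.  56.]
316 [619. 150.  51.] [615. 148.  50.]
318 [620. 151.  46.] [614. 151.  49.]
320 [621. 151.  41.] [617. 148.  40.]
322 [621. 151.  37.] [616. 149.  37.]
324 [623. 150.  30.] [616. 150.  33.]
326 [625. 149.  23.] [619. 147.  24.]
328 [624. 151.  21.] [618. 149.  22.]
330 [633. 142.   3.] [nan nan nan]
332 [630. 146.   3.] [627. 142.   1.]
334 [629. 147.  -0.] [624. 145.   0.]
336 [627. 151.  -0.] [622. 149.  -0.]
338 [623. 156.   1.] [618. 153.   1.]
296 [629.  97.  47.]
298 [629.  98.  43.]
300 [629.  99.  39.]
302 [630.  99.  34.]
304 [631.  98.  28.]
306 [630. 100.  25.]
308 [616. 117.  41.]
310 [616. 118.  38.]
```

Contact at reading −19 (web, z 8), and the earlier contact at 12.8 (flange top, z 40), both give an offset of 27 mm. I'll back off 4 mm and close.

```bash
python3 -m handwheel '0 0 0.15 0 0.57; 0 0 0 0 0.57; 0 0 0 0 1; 0 0 0 0 1; 0 0 0 0 1; 0 0 0 0 1; 0 0 0 0 1; 0 0 0 0 1; 0 0 0 0 1; 0 0 0 0 1' 50
```

```text
clock: 7.08
eef_pos: [627.9, 119.1, -14.6]
eef_rot: [-3.142, 0.0, 0.204]
wrist_force: [0.1, 0.7, -3.0]
finger_gap: 7.3
finger_force: 50.0
```

```bash
python3 -m handwheel '0 0 0.1 0 1; 0 0 0.2 0 1; 0 0 0.4 0 1; 0 0 0.6 0 1; 0 0 0.6 0 1; 0 0 0.4 0 1; 0 0 0.1 0 1; 0 0 0 0 1; 0 0 0 0 1' 50; python3 - <<'E'
from h import *
P=cloud(camera("scene")[1],"scene");z=P[...,2]
c=P[np.isfinite(z)]
fl(P,z,(130,200,260,320),90,140)
s=read_state();print(s["eef_pos"],s["wrist_force"],s["moment"])
E
```

```text
clock: 7.83
eef_pos: [627.6, 119.0, 80.9]
eef_rot: [-3.141, 0.001, 0.204]
wrist_force: [0.4, 0.6, -3.1]
finger_gap: 7.4
finger_force: 50.0
285 c [830.3  -6.9] size [37.8 18. ] ang 31.0 z 104.8
2348 c [620.2 102.3] size [130.7  88.9] ang 48.0 z 118.1
86 c [726.  140.8] size [13.8 10.5] ang 84.5 z 104.9
[627.30955785 118.979035    80.30466991] [-0.41363514  0.72312687 -3.44001029] [ 0.05217358  0.04694467 -0.04303994]
```

```bash
python3 -m handwheel '-0.1 -0.3 0 -0.2 1; -0.2 -0.55 0 -0.3 1; -0.29 -0.79 0 -0.3 1; -0.29 -0.79 0 -0.3 1; -0.29 -0.79 0 -0.3 1; -0.29 -0.79 0 -0.3 1; -0.29 -0.79 0 -0.3 1; -0.29 -0.79 0 -0.3 1; -0.29 -0.79 0 -0.3 1; -0.29 -0.79 0 -0.3 1; -0.2 -0.5 0 -0.2 1; -0.08 -0.2 0 -0.14 1' 50; python3 -m handwheel '0 0 0 0 1; 0 0 0 0 1;0 0 0 0 1'; python3 - <<'E'
from h import *
p,d=camera("scene");cv2.imwrite("pics/s4.png",p[100:340,180:500,::-1].repeat(2,0).repeat(2,1))
P=cloud(d,"scene");z=P[...,2]
fl(P,z,(280,170,400,260),57,66);print("held");fl(P,z,(220,120,420,260),122,146)
P,z=topz(1);print("top");fl(P,z,(330,220,465,320),122,146);fl(P,z,(330,220,465,320),57,66)
E
```

```text
clock: 8.88
eef_pos: [510.0, -198.5, 80.8]
eef_rot: [-3.141, 0.002, -0.083]
wrist_force: [-0.2, -0.0, -2.1]
finger_gap: 7.5
finger_force: 50.0
clock: 9.13
eef_pos: [512.2, -194.7, 81.3]
eef_rot: [-3.141, 0.0, -0.078]
wrist_force: [-0.3, -0.6, -2.1]
finger_gap: 7.8
finger_force: 50.0
66 c [ 456.5 -323.5] size [32.2 10.9] ang -5.3 z 63.0
held
297 c [ 482.3 -249.4] size [70.7 12.2] ang -5.0 z 132.6
569 c [ 511.5 -193.8] size [119.1  34.9] ang -4.6 z 133.2
top
83 c [ 464.  -191.8] size [19.6  8.2] ang -3.2 z 135.4
249 c [ 483.3 -328.7] size [80.6  8.8] ang -6.4 z 61.2
```

View pics/s4.png

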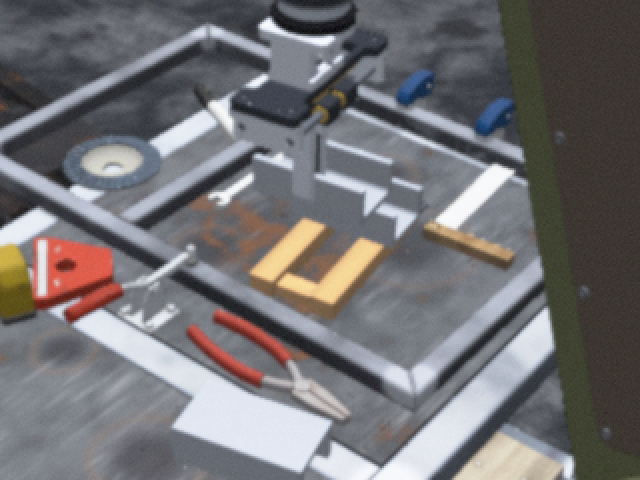

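It's held level above the bearers, about 11 mm clear of the first channel. Lowering next.

```bash
python3 -m handwheel '0 0 -0.3 0 1; 0 0 -0.5 0 1; 0 0 -0.5 0 1; 0 0 -0.3 0 1; 0 0 -0.14 0 1; 0 0 0 0 1; 0 0 0 0 1' 50; python3 - <<'E'
from h import *
P,z=topz(2);fl(P,z,(330,220,465,320),57,70)
P=cloud(camera("scene")[1],"scene");z=P[...,2];fl(P,z,(270,150,410,280),57,70)
E
```

```text
clock: 9.82
eef_pos: [512.3, -195.7, 12.4]
eef_rot: [3.141, -0.0, -0.078]
wrist_force: [-0.5, 0.6, -2.6]
finger_gap: 7.6
finger_force: 50.0
395 c [ 501.8 -319.6] size [115.7  28.9] ang -4.5 z 61.3
171 c [ 481.2 -326.7] size [81.6 13.4] ang -4.2 z 62.6
348 c [ 486.1 -259.2] size [80.8 29.5] ang -6.5 z 64.5
346 c [ 510.8 -194.3] size [118.6  31.7] ang -4.3 z 64.7
```

```bash
python3 -m handwheel '-0.01 -0.1 0 0 1; -0.01 -0.1 0 0 1; 0 0 -0.05 0 1; 0 0 -0.05 0 1; 0 0 0 0 1; 0 0 0 0 1' 50;python3 -m handwheel '0 -0.03 0 0 1; 0 -0.03 -0.02 0 1; 0 0 0 0 1; 0 0 0 0 1' 50
```

```text
clock: 10.47
eef_pos: [511.1, -203.6, 7.8]
eef_rot: [-3.141, 0.0, -0.079]
wrist_force: [-0.2, 0.3, -1.8]
finger_gap: 8.0
finger_force: 50.0
clock: 10.8
eef_pos: [511.4, -206.1, 7.4]
eef_rot: [3.142, -0.0, -0.079]
wrist_force: [0.0, 2.6, -0.8]
finger_gap: 7.5
finger_force: 50.0
```

```bash
python3 -m handwheel '0 -0.02 -0.03 0 1; 0 0 0 0 1; 0 0 0 0 1' 50;python3 -m handwheel '0 -0.02 -0.03 0 1; 0 0 0 0 1; 0 0 0 0 1' 50
```

```text
clock: 11.05
eef_pos: [511.5, -206.2, 7.3]
eef_rot: [-3.141, -0.0, -0.079]
wrist_force: [-5.0, 11.3, 16.5]
finger_gap: 7.9
finger_force: 50.0
clock: 11.3
eef_pos: [511.8, -206.4, 7.3]
eef_rot: [-3.14, -0.001, -0.078]
wrist_force: [-11.2, 17.2, 32.4]
finger_gap: 7.9
finger_force: 50.0
```

Seated and touching. I'll release and rise clear.

```bash
python3 -m handwheel '0 0.03 0.04 0 1; 0 0 0 0 0.6; 0 0 0 0 0.6; 0 0 0 0 0.6; 0 0 0 0 0.6; 0 0 0.2 0 0.6; 0 0 0.5 0 0.6; 0 0.2 0.8 0 0.6; 0 0.5 0.8 0 0.2; 0 0.8 0.4 0 0.2; 0 0.9 0 0 0.2; 0 0.9 0 0 0.2' 50; python3 -m handwheel '-0.1 0.9 0 0.1 0.2; -0.2 0.9 0 0.3 0.2; -0.3 0.9 0 0.3 0.2;-0.3 0.9 0 0.3 0; -0.3 0.5 0 0.3 0; -0.2 0 0 0.1 0; 0 0 0 0 0; 0 0 0 0 0'; python3 - <<'E'
from h import *
P,z=topz(3)
print("bed");fl(P,z,(330,220,470,320),56,68);fl(P,z,(330,220,470,320),27,33)
print("down");fl(P,z,(192,262,252,352),36,44)
P=cloud(camera("scene")[1],"scene");z=P[...,2];print("scene");fl(P,z,(260,150,410,280),57,67)
E
```

```text
clock: 12.3
eef_pos: [511.5, -73.6, 116.3]
eef_rot: [3.141, -0.003, -0.08]
wrist_force: [1.2, 0.4, -0.6]
finger_gap: 61.0
finger_force: 0.0
clock: 12.97
eef_pos: [455.5, 89.0, 114.9]
eef_rot: [3.141, -0.001, 0.043]
wrist_force: [-0.0, 0.1, 0.4]
finger_gap: 94.3
finger_force: 0.0
bed
381 c [ 511.8 -207.1] size [116.8   8. ] ang -4.4 z 61.4
782 c [ 507.  -269.1] size [117.5  16.3] ang -4.7 z 61.2
411 c [ 501.4 -330.9] size [116.7   8.5] ang -4.4 z 61.2
2085 c [ 509.5 -237.4] size [118.2  47.3] ang -4.2 z 29.5
2008 c [ 503.5 -304.6] size [118.   44.9] ang -4.9 z 29.5
down
2177 c [450.4  40.1] size [118.4  64.3] ang 3.3 z 39.4
scene
249 c [ 499.7 -328.9] size [118.5  13.7] ang -4.7 z 62.4
339 c [ 496.7 -266.6] size [101.9  22.6] ang -4.4 z 63.3
195 c [ 491.8 -204.1] size [80.1 11.9] ang -5.0 z 62.4
```

The bed now reads cleanly: joint centre (507,−269), everything parallel and flush. Next the down channel at (450.3,41.3), angle 2.3°.

```bash
python3 -m handwheel '-0.06 -0.6 0 0 0; -0.07 -0.6 0 0 0; 0 0 -0.8 0 0; 0 0 -0.4 0 0; 0 0 0 0 0; 0 0 0 0 0'; python3 - <<'E'
from h import *
P=cloud(camera("scene")[1],"scene");z=P[...,2]
fl(P,z,(230,270,370,370),36,44)
print(read_state()["eef_pos"])
E
```

```text
clock: 13.67
eef_pos: [450.0, 41.0, 66.4]
eef_rot: [-3.142, 0.001, 0.042]
wrist_force: [0.1, 0.6, 0.9]
finger_gap: 93.8
finger_force: 0.0
1921 c [448.2  46.3] size [122.1  73.8] ang 10.7 z 41.7
[450.55316716  41.2394539   67.1813123 ]
```

```bash
python3 -m handwheel '0 0 -0.5 0 0; 0 0 -0.6 0 0; 0 0 -0.4 0 0; 0 0 -0.3 0 0; 0 0 -0.25 0 0; 0 0 0 0 0; 0 0 0 0 0'; python3 -m handwheel '0 0 0 0 0.5; 0 0 0 0 0.5; 0 0 0 0 0.5; 0 0 0 0 0.5;0 0 0 0 0.5; 0 0 0 0 0.5;0 0 0 0 0.5' 40
```

```text
clock: 14.3
eef_pos: [450.5, 41.5, -14.9]
eef_rot: [3.142, -0.001, 0.044]
wrist_force: [-0.7, -1.1, 0.4]
finger_gap: 93.7
finger_force: 0.0
clock: 14.88
eef_pos: [450.2, 41.6, -15.2]
eef_rot: [-3.141, -0.001, 0.043]
wrist_force: [-1.7, 1.0, 5.9]
finger_gap: 66.0
finger_force: 39.9
```

```bash
python3 -m handwheel '0 0 0.1 0 0.5; 0 0 0.3 0 0.5; 0 0 0.5 0 0.5; 0 0 0.6 0 0.5; 0 0 0.6 0 0.5; 0 0 0.4 0 0.5; 0 0 0.1 0 0.5; 0 0 0 0 0.5' 40; python3 -m handwheel '0.06 -0.3 0 -0.1 0.5; 0.1 -0.6 0 -0.13 0.5; 0.14 -0.76 0 -0.13 0.5; 0.14 -0.76 0 -0.13 0.5; 0.14 -0.76 0 -0.13 0.5; 0.14 -0.76 0 -0.13 0.5; 0.14 -0.76 0 -0.13 0.5; 0.14 -0.76 0 -0.13 0.5; 0.14 -0.76 0 -0.13 0.5; 0.14 -0.76 0 -0.13 0.5; 0.1 -0.5 0 -0.12 0.5; 0.04 -0.24 0 0 0.5'; python3 -m handwheel '0 0 0 0 0.5; 0 0 0 0 0.5; 0 0 0 0 0.5'; python3 - <<'E'
from h import *
P,z=topz(2);fl(P,z,(330,220,470,320),56,68);print("held");fl(P,z,(330,200,470,340),130,155)
p,d=camera("scene");P=cloud(d,"scene");z=P[...,2];print("scene");fl(P,z,(220,120,420,260),130,155)
cv2.imwrite("pics/s5.png",p[100:340,180:500,::-1].repeat(2,0).repeat(2,1))
E
```

```text
clock: 15.55
eef_pos: [450.2, 41.4, 89.0]
eef_rot: [3.141, -0.001, 0.043]
wrist_force: [1.7, 0.0, -3.8]
finger_gap: 65.5
finger_force: 39.9
clock: 16.55
eef_pos: [506.1, -269.4, 86.2]
eef_rot: [-3.141, 0.002, -0.08]
wrist_force: [0.1, 0.9, -2.9]
finger_gap: 66.1
finger_force: 39.9
clock: 16.8
eef_pos: [506.5, -266.0, 87.8]
eef_rot: [-3.141, 0.001, -0.077]
wrist_force: [-1.2, 0.3, -3.6]
finger_gap: 65.6
finger_force: 39.9
61 c [ 451.2 -326.4] size [17.9  8.8] ang 4.5 z 61.2
held
357 c [ 467.5 -257.8] size [80.2 19.1] ang 69.2 z 142.7
scene
1320 c [ 504.6 -261.2] size [125.9  84.2] ang 8.5 z 145.1
```

View pics/s5.png

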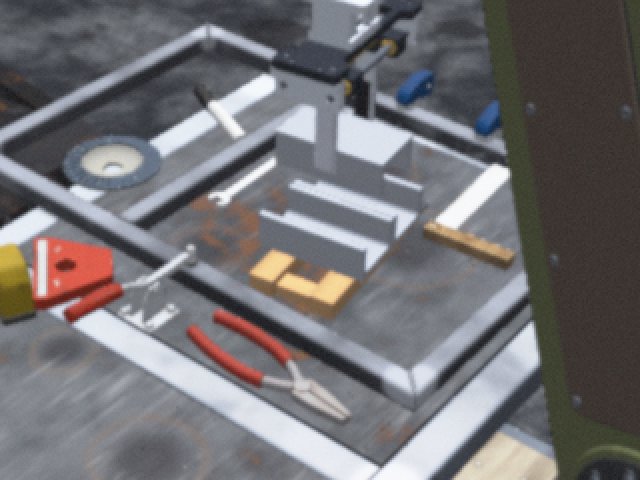

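The channel is held level over the joint. A 3 mm correction in y, then I'll lower it in stages.

```bash
python3 -m handwheel '0.01 -0.08 -0.2 0 0.5; 0 0 -0.4 0 0.5; 0 0 -0.3 0 0.5; 0 0 -0.15 0 0.5; 0 0 0 0 0.5; 0 0 0 0 0.5'; python3 -m handwheel '0 0 -0.2 0 0.5; 0 0 -0.2 0 0.5; 0 0 -0.15 0 0.5; 0 0 -0.07 0 0.5; 0 0 0 0 0.5; 0 0 0 0 0.5'
```

```text
clock: 17.45
eef_pos: [507.2, -270.5, 46.3]
eef_rot: [-3.141, 0.0, -0.078]
wrist_force: [-0.3, 0.2, -2.9]
finger_gap: 66.0
finger_force: 39.9
clock: 17.95
eef_pos: [507.2, -270.5, 21.6]
eef_rot: [-3.142, 0.0, -0.078]
wrist_force: [-0.3, -0.4, -3.3]
finger_gap: 65.5
finger_force: 39.9
```

```bash
python3 -m handwheel '0 0 -0.1 0 0.5; 0 0 -0.05 0 0.5; 0 0 0 0 0.5; 0 0 0 0 0.5'; python3 -m handwheel '0 0 -0.03 0 0.5; 0 0 0 0 0.5; 0 0 0 0 0.5'
```

```text
clock: 18.28
eef_pos: [507.2, -270.5, 15.5]
eef_rot: [-3.142, 0.0, -0.078]
wrist_force: [0.3, -0.1, -2.8]
finger_gap: 65.7
finger_force: 39.9
clock: 18.53
eef_pos: [507.4, -270.7, 14.9]
eef_rot: [3.141, -0.001, -0.078]
wrist_force: [-0.8, -0.2, 1.4]
finger_gap: 66.1
finger_force: 39.9
```

Seated at the predicted height. Opening slightly, then straight up and away.

```bash
python3 -m handwheel '0 0 0 0 0.2; 0 0 0 0 0.2; 0 0 0 0 0.2; 0 0 0 0 0.2; 0 0 0.1 0 0.2; 0 0 0.3 0 0.2; 0 0 0.6 0 0.2; 0 0 0.8 0 0.2; 0 0 0.8 0 0.2; -0.2 0.6 0.3 0 0.2; -0.3 0.8 0 0 0.2; -0.3 0.8 0 0 0.2';python3 -m handwheel '-0.2 0.9 0 0 0.2; -0.2 0.9 0 0 0.2; -0.2 0.9 0 0 0.2; -0.2 0.9 0 0 0.2; 0 0.9 0 0 0.2; 0 0.5 0 0 0.2; 0 0 0 0 0.2; 0 0 0 0 0.2';  python3 - <<'E'
from h import *
P,z=topz(3)
print("bed");fl(P,z,(330,220,470,320),56,66);fl(P,z,(330,220,470,320),27,33);print("down");fl(P,z,(330,220,470,320),66,80)
p,d=camera("scene");cv2.imwrite("pics/s6.png",p[130:330,240:490,::-1].repeat(3,0).repeat(3,1))
E
```

```text
clock: 19.53
eef_pos: [475.0, -182.0, 132.3]
eef_rot: [3.141, -0.003, -0.079]
wrist_force: [-0.1, -0.3, -1.3]
finger_gap: 75.2
finger_force: 0.0
clock: 20.2
eef_pos: [443.3, 18.1, 131.4]
eef_rot: [3.142, -0.001, -0.076]
wrist_force: [-0.6, 0.4, -0.6]
finger_gap: 75.2
finger_force: 0.0
bed
379 c [ 511.8 -207.1] size [116.7   8. ] ang -4.5 z 61.3
414 c [ 501.4 -331. ] size [116.6   8.2] ang -4.7 z 61.1
1109 c [ 510.3 -226.3] size [117.9  25.4] ang -4.9 z 29.4
704 c [ 502.3 -319.7] size [117.9  15.7] ang -5.3 z 29.6
down
3157 c [ 507.8 -271.6] size [118.1  65.2] ang -5.5 z 69.4
```

View pics/s6.png

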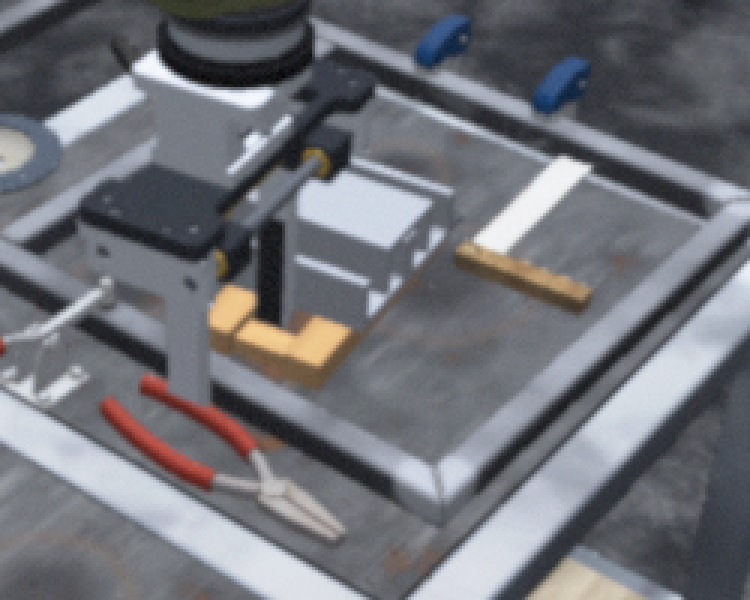

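The picture shows the bundle interlocked behind the gripper, around (370,220). Measured, the down channel's top is at 69.4 mm (70 expected), it sits within 3 mm of the joint, and the ends are flush. The arm is clear.

```bash
python3 -c "from cell import *; print(sign_off())"
```

```text
the job is handed in; nothing more can be done
None
```

The three-channel bundle is made up and the job is handed in at about 20 s. By camera, the third channel sits fully down over the joint, level and within 3 mm of centre, with the ends flush and square; the hand-in gave no verdict.

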